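# Press the hub cap of a cart wheel home with a drift

## Task

The dust cap of the cart wheel on the bench has only been started in the hub by hand. Pick up the wooden drift, press slowly and steadily straight down on the middle of the cap with it (no knocking or jerking; the cap dents at about 22 N) until the cap snaps fully home with its flange flush on the hub, then stand the drift upright on the bench clear of the wheel and let go. Never push the cap with the gripper itself, and leave the other things on the bench where they are.

Things in the scene. Friction and masses are not known exactly. Their poses are not given: they have to be found in the camera images.
- wheel: cart wheel lying flat on the bench and fixed there: black rubber tyre 218 mm across and 58 mm high, with grey rim and hub in its middle. Origin on the wheel's axis at the bench surface, z up. Rim and hub together sit softly in the tyre: they sink straight down, several millimetres, when the cap is pressed, and spring back when released.
- hub_face (a point): centre of the hub's mouth, on its flat top face 80 mm above the bench: aluminium ring 62 mm outside, bore 45 mm; it sinks with the hub. Four sprung balls in the bore, 6 mm below the face, hold the cap: passing its bead over them takes roughly 9 to 15 N, different each time, then the force drops as the cap snaps in.
- cap: dark steel dust cap, loose, 30 mm high: round flange 52 mm across, 4 mm thick, its underside 20 mm above the origin; below it a skirt of 36 mm with a bead 41 mm across about 10 mm above the origin. Origin at the centre of its lower end, z up. At the start the origin is about 12 mm below the hub face (flange 8 mm above the face); fully home it is 20 mm below, the flange resting on the face.
- drift: turned brown wooden drift (pusher) standing upright on the bench: 120 mm long, about 0.13 kg, round; flat foot 30 mm across up to 30 mm above its lower end, then a straight round grip 26 mm across from 34 to 112 mm, top end slightly tapered. Origin at the centre of its flat lower end, z along it towards the top.
- tin: bystander: steel tin 72 mm across, 75 mm high, standing; origin at the centre of its underside.
- spanner: bystander: steel open spanner 170 mm long lying flat; origin under its middle.
- nut: bystander: steel nut 34 mm across, 20 mm high; origin at the centre of its underside.
- cap_top (a point): centre of the cap's flat round crown, 32 mm across, 30 mm above the cap's origin: about 98 mm above the bench at the start. The cap may rock a little before it is home.
Not all that is in view belongs to the job. Several things look just like the drift: the one meant starts farthest from the robot's base.

How it is judged (in metres and radians):
On the way, in this order (a step that is already met when the one before it is completed fails the run):
1. the drift is lifted off the bench (height (world z) of drift above 0.04 m), for 0.2 s.
2. the cap is fully home in the hub, with the drift on it (z of cap in the frame of hub_face below -0.0185 m and horizontal distance between cap and hub_face below 0.003 m and angle between cap's own z axis and vertical below 0.06 rad and horizontal distance between drift and cap below 0.03 m and z of drift in the frame of cap below 0.05 m), for 0.1 s.
At the end, for the whole second after the job is handed in: The cap is fully home: flange within 1.5 mm of the hub face, level within 0.06 rad and centred within 3 mm; the drift stands upright (within 0.1 rad) on the bench beside the wheel (its axis more than 120 mm from the wheel's), released and at rest (z of cap in the frame of hub_face below -0.0185 m and horizontal distance between cap and hub_face below 0.003 m and angle between cap's own z axis and vertical below 0.06 rad and height (world z) of drift below 0.005 m and angle between drift's own z axis and vertical below 0.1 rad and horizontal distance between drift and wheel above 0.12 m and linear speed of each of drift, cap below 0.02 m/s); the robot touches nothing.
It fails at once if the cap is pressed with more than 22 N and dents (contact force between drift and cap above 22 N).
It fails at once if the cap is knocked in, not pressed: the drift moves at over 100 mm/s while it loads the cap that is not yet home (contact force between drift and cap above 1 N and linear speed of drift above 0.1 m/s and z of cap in the frame of hub_face above -0.0185 m).
It fails at once if the gripper or arm touches the cap (contact force between any of the fingers, the arm and cap above 0.5 N).
It fails at once if a bystander is moved by more than 15 mm (distance of any of tin, spanner, nut from where it was at the start of the episode above 0.015 m).
It also fails if it takes over 59 s, if anything falls off the work surface, if the arm or the gripper's body presses on something with over 40 N, if the wrist force passes 120 N, or if a joint passes its speed limit or range.

## Robot

A 6-joint arm with a two-finger parallel gripper is mounted at the origin on the work surface. World frame = base frame: x ahead of the robot, y to its left, z up, the work surface at z = 0. Lengths are in mm, angles in rad, forces in N, time in s.
With the tool pointing down it reaches from about 400 to 825 mm from the base axis. Payload 7 kg.
Tool frame: the origin (TCP) lies at the very end of the fingers, on their centre line; the grasp point (between the pads) lies 19 mm behind it; z points along the fingers, y is the direction in which the jaws open and shut (so a half turn about z gives the same grasp; the last joint's range is limited). The gripper opens to 88 mm and grips with 3 to 60 N. Pads are 19 mm wide; open, the fingers measure 130 mm over their backs; the gripper's body (78 mm by 193 mm) begins 47 mm behind the grasp point.
Start: joints at [1.428, 0.359, 0.012, 0, -1.224, -0.288], TCP at [281.884, 613.3, 226.561] pointing down, gripper open.
Joint ranges: [-3.07, 3.07], [-1.43, 2.12], [-1.02, 1.25], [-3.03, 1.67], [-3.05, -0], [-3.03, 3.03]. Speed limits (rad/s): [2.39, 2.39, 3.01, 3.14, 3.14, 3.14].

## Interface

Orientations are given as a unit quaternion [x, y, z, w].
In Python, from plant import bot gives the robot as it stands. Calls block until the motion is done:
- bot.move_ptp(position, orientation): joint-space move of the TCP to a pose.
- bot.line_to(position, velocity=150, ori=None): straight line of the TCP; ori=None keeps the orientation; velocity is the mean speed in mm/s.
- bot.move_joints(angles): joint-space move.
- bot.move_gripper(opening, force=None): finger opening in mm; force is the grip in N (None keeps the last); returns when the fingers have stopped.
- bot.pause(seconds).
- bot.solve_ik(position, orientation): joint angles nearest the present ones, or None.
- bot.read_state(): the state.
- bot.camera(name): name is "side" or "top" or "wrist"; returns the picture (400x640x3 uint8, red, green, blue); there is no depth.
- bot.get_calibration(name): a dict with "fx", "fy", "cx", "cy" (pixels), "distortion" ([k1, k2, p1, p2, k3] as OpenCV has them; the pictures are not rectified), "view" (4x4, takes a point from world to camera coordinates); the wrist camera has in their place "T_tool_cam" (4x4, takes a point from camera to tool coordinates, whose origin is the TCP and whose axes are the flange's). Camera axes: x right, y up, looking along -z (the intrinsics and any distortion apply to the point x, -y, -z); pixel columns grow to the right and rows downward; lengths in mm; the calibration is good to about 2 mm. A picture is of the moment at which its call begins: read the wrist's pose just before it. get_calibration takes no time and is no camera call.
A pose or a line that the arm cannot do raises bot.Unreachable and nothing moves.
- bot.close_job(): hands the job in, once; it reports no verdict.
The state is a dict: "t": time; "joint_pos": joint angles; "qvel": joint speeds; "tau": joint torques, N m; "tcp_pos": TCP position; "eef_rot": TCP orientation; "contact_force": force on the tool from outside, world axes, zero at the start; "moment": the same for the moment, N m; "width": finger opening in mm.
Only numpy, scipy, OpenCV 4.12 (cv2) and the standard library are available. Lean on these libraries where they do the work, as an engineer would, in place of code of your own. Each camera call takes 0.05 s, during which the arm holds its last target. There are 200 camera calls.

## Working session

There is one attempt and no reset: what is moved stays moved. The work goes in short steps, each a Python script; the robot and the scene stay as the last script left them, time stands still between calls to the robot, and variables do not carry over. Pictures are saved under pics/ and viewed, about 8 in all and at most 12, crops included, and the job is handed in when it is done.

```bash
mkdir -p pics; ls
cat > h.py <<'E'
import numpy as np, cv2
from plant import bot
def shot(n,f):
    im=bot.camera(n); cv2.imwrite(f'pics/{f}.png',cv2.cvtColor(im,cv2.COLOR_RGB2BGR)); return im
def cam(n,s=None):
    c=bot.get_calibration(n); K=np.array([[c['fx'],0,c['cx']],[0,c['fy'],c['cy']],[0,0,1]]); D=np.array(c['distortion'],float)
    if 'view' in c: T=np.linalg.inv(np.array(c['view']))
    else:
        from scipy.spatial.transform import Rotation as R
        W=np.eye(4); W[:3,:3]=R.from_quat(s['eef_rot']).as_matrix(); W[:3,3]=s['tcp_pos']; T=W@np.array(c['T_tool_cam'])
    return K,D,T
def ray(C,uv):
    K,D,T=C; p=cv2.undistortPoints(np.array([[uv]],float),K,D)[0,0]
    return T[:3,3],T[:3,:3]@np.array([p[0],-p[1],-1])
def onz(C,uv,z):
    o,d=ray(C,uv); return o+d*(z-o[2])/d[2]
def proj(C,P):
    K,D,T=C; q=np.linalg.inv(T)@np.r_[P,1]; q=q[:3]*[1,-1,-1]
    return cv2.projectPoints(q[None,None],np.zeros(3),np.zeros(3),K,D)[0][0,0]
E
python3 - <<'E'
from h import *
print(bot.read_state())
for n in('top','side'): shot(n,n+'0'); C=cam(n); print(n,C[2][:3,3],C[1])
E
```

```text
pics
{'t': 0.0, 'joint_pos': array([ 1.42807044e+00,  3.59398551e-01,  1.10719169e-02, -3.50470380e-04,
       -1.22411059e+00, -2.88112203e-01]), 'qvel': array([-0.00059343, -0.00102233,  0.00083283,  0.00191675,  0.00050345,
        0.00095038]), 'tau': array([ 1.28298463e-03, -5.82720029e+01,  2.93057102e+01,  6.99721277e+00,
        6.89860142e-03, -1.52816228e-04]), 'tcp_pos': array([281.71488027, 612.86484342, 225.62077577]), 'eef_rot': array([ 9.76873806e-01, -2.13815031e-01, -1.04736944e-04,  8.30247279e-04]), 'contact_force': array([-1.05896732, -0.0172709 , -0.03262416]), 'moment': array([0.02858802, 0.00953932, 0.01534156]), 'width': 87.72989958224777}
top [519.55311867 -17.75098421 826.37265679] [-0.07171805  0.          0.          0.          0.        ]
side [ 447.96587469 -497.081566    449.31884537] [-0.03207325  0.          0.          0.          0.        ]
```

View pics/top0.png

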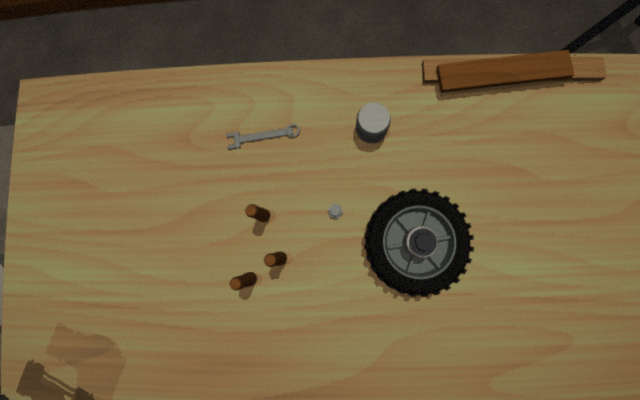

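View pics/side0.png

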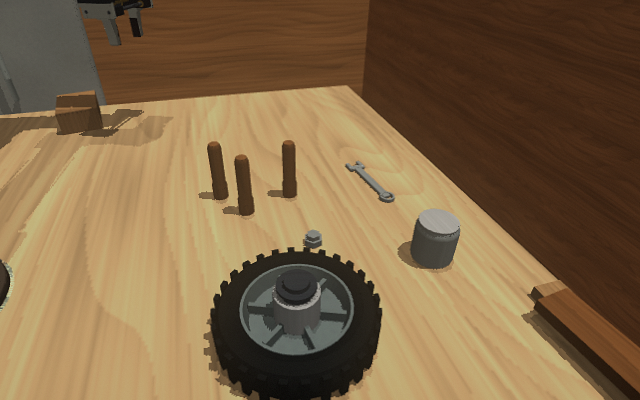

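The top view shows three drift-like pieces, with top ends at about (252,211), (271,260) and (236,284). It also shows the wheel with its cap at (424,241), the nut at (335,211), the tin at (373,120) and the spanner at (263,136). The side view shows the same three pieces with feet at about (290,195), (220,196) and (246,211).

```bash
cat > m.py <<'E'
from h import *
C=cam('top');S=cam('side')
for n,a,b in(('A',(252,211),(290,141)),('B',(271,260),(243,156)),('C',(236,284),(215,143))):
    P=onz(C,a,120);print(n,P.round(),'r',np.hypot(*P[:2]).round(),'side foot/top px',proj(S,np.r_[P[:2],0]).round(),proj(S,P).round())
for n,a,z in(('cap',(424,240),98),('nut',(335,211),20),('tin',(373,116),75),('spL',(232,141),5),('spR',(294,130),5)): 
    P=onz(C,a,z);print(n,P.round(),np.hypot(*P[:2]).round(),proj(S,P).round())
E
python3 m.py
python3 - <<'E'
import cv2
a=cv2.imread('pics/top0.png')[190:310,215:335];b=cv2.imread('pics/side0.png')[120:240,190:330]
cv2.imwrite('pics/crop1.png',cv2.hconcat([cv2.resize(a,(360,360),interpolation=2),cv2.resize(b,(420,360),interpolation=2)]))
E
```

```text
A [588. 153. 120.] r 608.0 side foot/top px [289. 195.] [287. 143.]
B [495. 117. 120.] r 509.0 side foot/top px [247. 212.] [241. 158.]
C [451. 183. 120.] r 487.0 side foot/top px [221. 197.] [213. 144.]
cap [ 527. -173.   98.] 555.0 [299. 280.]
nut [594.  -3.  20.] 594.0 [312. 234.]
tin [783. -87.  75.] 788.0 [440. 220.]
spL [760. 228.   5.] 794.0 [354. 166.]
spR [781.  86.   5.] 786.0 [388. 197.]
```

View pics/crop1.png

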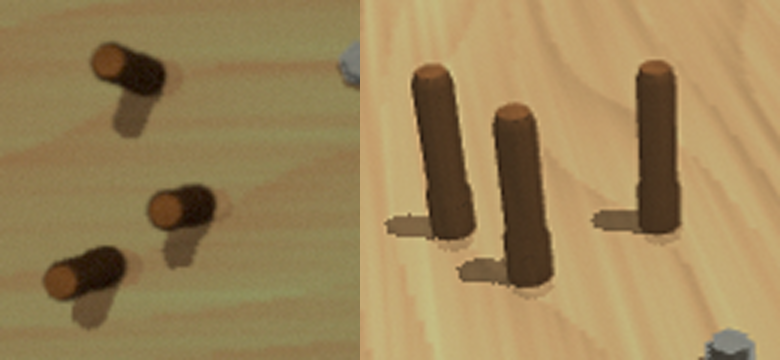

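A, at (588,153), is the farthest from the base: r is 608, against 509 for B and 487 for C. The crop shows three like drifts standing free, and each one's side projection agrees with the top view. A is the one to use, so next I hover over it for a closer look.

Run:
```python
from h import *
q=[1,0,0,0]
print(np.array(bot.get_calibration('wrist')['T_tool_cam']).round(3))
for P in([588,153,300],[588,153,63],[527,-173,250],[527,-173,150]): print(bot.solve_ik(P,q))
bot.move_ptp([588,153,280],q); bot.pause(.3)
s=bot.read_state(); print(s['t'],s['tcp_pos'],s['contact_force']); C=cam('wrist',s); shot('wrist','w1')
for z in(0,120): print(proj(C,[588,153,z]))
```

```text
[[ 0.00000e+00  9.68000e-01  2.53000e-01  6.82300e+01]
 [ 1.00000e+00 -1.00000e-03  1.00000e-03 -4.53000e-01]
 [ 1.00000e-03  2.53000e-01 -9.68000e-01 -1.57774e+02]
 [ 0.00000e+00  0.00000e+00  0.00000e+00  1.00000e+00]]
[ 0.57573115  0.21086095 -0.02655337  0.         -1.333382    0.99506518]
[ 0.57573115  0.39898055 -0.33958317  0.         -0.83223261  0.99506518]
[ 0.03589276  0.14608477 -0.2199994   0.         -1.20471215  1.53490356]
[ 0.03589276  0.22576514 -0.36206444  0.         -0.98296675  1.53490356]
2.4 [587.90323704 153.48595344 279.89038715] [-0.30855513 -0.3862708  -0.7825641 ]
[319.07679522 165.54897353]
[319.28508404 182.448719  ]
```

View pics/w1.png

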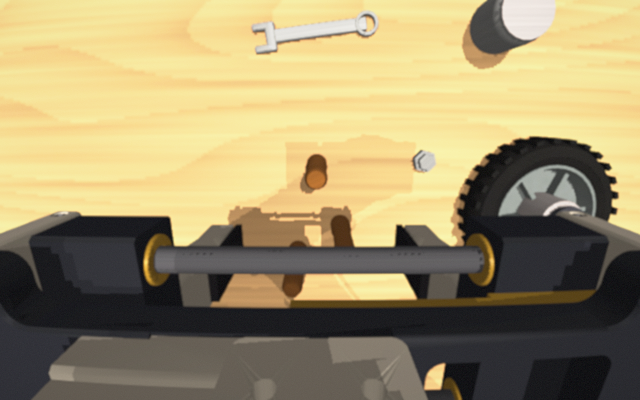

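The wrist view shows drift A with its top end at about (317,179), close to the predicted (319,182). The drift and its surroundings are clear. I'll mask the end face to refine the position, then grasp and lift.

```bash
python3 - <<'E'
from h import *
q=[1,0,0,0]
s=bot.read_state(); C=cam('wrist',s); im=cv2.cvtColor(cv2.imread('pics/w1.png'),cv2.COLOR_BGR2HSV)
sub=im[140:205,295:340]
m=((sub[...,2]>125)&(sub[...,2]<215)&(sub[...,1]>130)).astype('u1')
n,l,st,ce=cv2.connectedComponentsWithStats(m); print(st[1:],ce[1:]); print(sub[39,22],sub[20,22],sub[39,2])
for c in((316.5,179),): print(onz(C,c,120))
P=onz(C,(316.5,179),120)
assert np.hypot(P[0]-588,P[1]-153)<10
bot.line_to([P[0],P[1],150],150); bot.line_to([P[0],P[1],64],80)
bot.move_gripper(22,60); s=bot.read_state(); print(s['t'],s['width'],s['tcp_pos'],s['contact_force'])
bot.line_to([P[0],P[1],200],120); bot.pause(.3); s=bot.read_state(); print(s['t'],s['width'],s['tcp_pos'],s['contact_force'])
C=cam('wrist',s); shot('wrist','w2'); shot('side','s2')
E
python3 -c "
import cv2;a=cv2.imread('pics/w2.png');b=cv2.imread('pics/s2.png')
cv2.imwrite('pics/c2.png',cv2.vconcat([a[100:400],b[0:300]]))"
```

```text
[[ 12  14  21  36 385]
 [ 11  24   1   2   2]
 [ 10  33   1   1   1]
 [  9  35   1   1   1]] [[21.74805195 36.86493506]
 [11.         24.5       ]
 [10.         33.        ]
 [ 9.         35.        ]]
[ 14 185 183] [ 14 181 107] [ 19 115 243]
[591.89678458 155.92225405 120.        ]
5.7083 25.628603535223426 [591.86704904 155.88380831  63.92620383] [-0.17214202  0.70486787 -0.47861133]
7.2917 24.932007635338945 [591.78568082 155.86777277 199.57490291] [ 0.40861126  0.313296   -2.1643911 ]
```

View pics/c2.png

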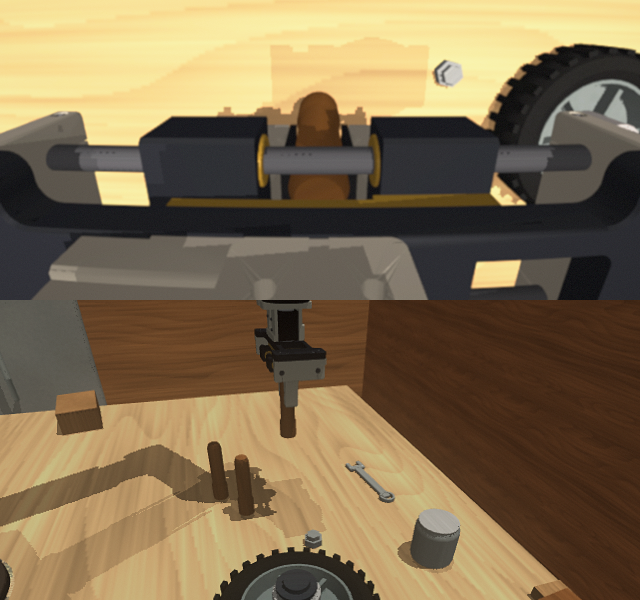

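The drift is held (width 24.9 mm) and upright. B and C are undisturbed. Next I measure the drift foot and the cap together with the wrist camera, hovering short of the wheel.

```bash
python3 - <<'E'
from h import *
q=[1,0,0,0]
bot.line_to([450,-173,240],200); bot.pause(.3)
s=bot.read_state(); print(s['t'],s['width'],s['tcp_pos'],s['contact_force'])
C=cam('wrist',s); shot('wrist','w3'); shot('side','s3')
for n,P in(('cap',[527,-173,98]),('foot',s['tcp_pos']-[0,0,64]),('footfront',s['tcp_pos']-[-15,0,64])): print(n,proj(C,P),proj(cam('side'),P))
E
python3 -c "
import cv2;a=cv2.imread('pics/w3.png');b=cv2.imread('pics/s3.png')
cv2.imwrite('pics/c3.png',cv2.hconcat([cv2.resize(a[50:310,190:450],(400,400)),cv2.resize(b[80:340,150:410],(400,400))]))"
```

```text
9.6417 24.784776236196773 [ 450.13267053 -172.71075685  239.90118043] [ 0.51115314  0.72458351 -1.83270295]
cap [319.26280839 109.69680576] [298.64654593 280.01091309]
foot [318.98957687 208.2528885 ] [228.10110756 242.81046301]
footfront [319.01495955 189.69206259] [242.19054628 240.38731129]
```

View pics/c3.png

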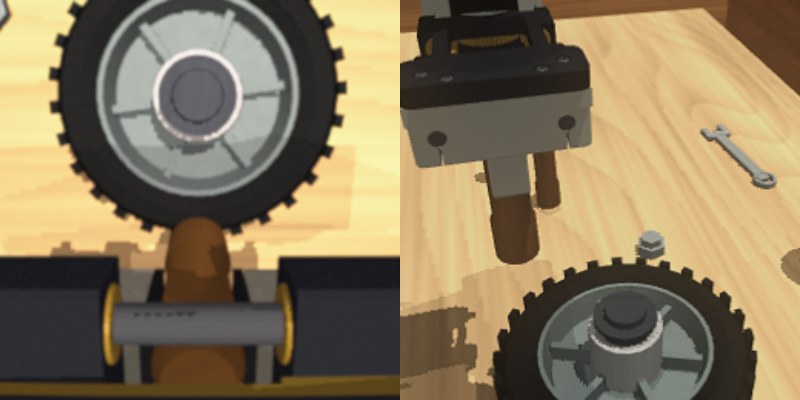

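Wrist view: the cap crown is at (318.4,111.8) and the drift foot front edge at (318,191). Side view: the foot bottom centre is at (225.4,252) and the crown at (297.6,280). That puts the cap at about (525.5,-173), and the drift axis about 2 mm short of the TCP in x. I'll go over the cap and check before pressing.

Run:
```python
from h import *
bot.line_to([527.5,-172.7,240],120); bot.line_to([527.5,-172.7,173],60); bot.pause(.3)
s=bot.read_state(); print(s['t'],s['width'],s['tcp_pos'],s['contact_force'])
shot('side','s4'); shot('top','t4');C=cam('side')
a=cv2.imread('pics/s4.png');b=cv2.imread('pics/t4.png')
for P in([525.5,-172.7,98],[525.5,-172.7,109],[510.5,-172.7,109],[540.5,-172.7,109]):print(proj(C,P).round(1))
cv2.imwrite('pics/c4.png',cv2.resize(a[200:340,200:400],(800,560),interpolation=2))
```

```text
12.1083 25.162831798115917 [ 527.58763104 -172.69410907  173.20548212] [-0.44345412 -0.28110776 -1.22976574]
[297.4 280.1]
[297.3 273.7]
[285.2 276.1]
[309.2 271.3]
```

View pics/c4.png

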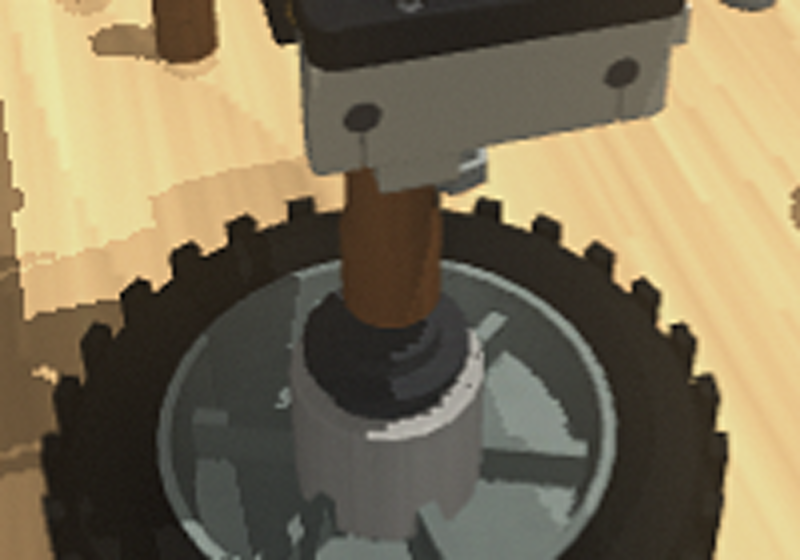

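The side crop shows the foot centred at column 297.8 and the flange at about 298, so they are aligned, with a visible gap between them. Now I press slowly with force monitoring.

Run:
```python
from h import *
f=lambda: bot.read_state()['contact_force']
b=[]
for i in range(8): bot.pause(.03); b.append(f()[2])
b=np.mean(b); x,y,z=bot.read_state()['tcp_pos']; x,y=527.5,-172.7; z=173.
log=[];pk=0;snap=False;stop=''
while z>136:
    z-=0.4; bot.line_to([x,y,z],6); s=bot.read_state(); F=s['contact_force'][2]-b
    log.append((round(s['t'],2),round(z,1),round(s['tcp_pos'][2],1),round(F,1))); pk=max(pk,F)
    if F>17: stop='limit';break
    if pk>7 and F<pk-4.5: snap=True;stop='drop';break
    if s['t']>40: stop='time';break
print(b,stop,pk,s['width'],s['tcp_pos']); print(*log[::2]);print(log[-6:]); 
bot.pause(.2)
print(f()-[0,0,b])
```

```text
-1.642500824691083 drop 10.709620518048533 24.839456300004308 [ 527.43214819 -172.62776225  150.74813212]
(12.72, 172.6, np.float64(172.5), np.float64(0.1)) (13.22, 171.8, np.float64(171.8), np.float64(0.1)) (13.72, 171.0, np.float64(171.0), np.float64(0.2)) (14.22, 170.2, np.float64(170.2), np.float64(0.7)) (14.72, 169.4, np.float64(169.4), np.float64(0.5)) (15.22, 168.6, np.float64(168.6), np.float64(-0.4)) (15.72, 167.8, np.float64(167.8), np.float64(-0.5)) (16.23, 167.0, np.float64(167.0), np.float64(0.3)) (16.73, 166.2, np.float64(166.2), np.float64(0.1)) (17.23, 165.4, np.float64(165.4), np.float64(-0.9)) (17.73, 164.6, np.float64(164.5), np.float64(0.9)) (18.23, 163.8, np.float64(163.8), np.float64(-0.1)) (18.73, 163.0, np.float64(163.0), np.float64(0.4)) (19.23, 162.2, np.float64(162.2), np.float64(0.3)) (19.73, 161.4, np.float64(161.4), np.float64(1.4)) (20.23, 160.6, np.float64(160.6), np.float64(1.5)) (20.73, 159.8, np.float64(159.9), np.float64(0.6)) (21.23, 159.0, np.float64(159.1), np.float64(2.4)) (21.73, 158.2, np.float64(158.3), np.float64(3.9)) (22.23, 157.4, np.float64(157.5), np.float64(4.2)) (22.73, 156.6, np.float64(156.7), np.float64(5.0)) (23.23, 155.8, np.float64(155.9), np.float64(6.1)) (23.73, 155.0, np.float64(155.1), np.float64(7.0)) (24.23, 154.2, np.float64(154.4), np.float64(7.6)) (24.73, 153.4, np.float64(153.7), np.float64(8.7)) (25.23, 152.6, np.float64(153.0), np.float64(9.4)) (25.73, 151.8, np.float64(152.4), np.float64(10.1)) (26.23, 151.0, np.float64(150.7), np.float64(3.4))
[(24.98, 153.0, np.float64(153.4), np.float64(10.1)), (25.23, 152.6, np.float64(153.0), np.float64(9.4)), (25.48, 152.2, np.float64(152.7), np.float64(9.4)), (25.73, 151.8, np.float64(152.4), np.float64(10.1)), (25.98, 151.4, np.float64(152.0), np.float64(10.7)), (26.23, 151.0, np.float64(150.7), np.float64(3.4))]
[ 0.49631949 -0.05551826  4.3082774 ]
```

There was a clear snap at 10.7 N, and the height fits a cap that is home. I'll press a little further to about 9 N to seat the flange.

Run:
```python
from h import *
b=-1.64; z=151.;log=[]
for i in range(14):
    z-=.4; bot.line_to([527.5,-172.7,z],6); s=bot.read_state();F=s['contact_force'][2]-b;log.append((round(z,1),round(F,1)))
    if F>9.5:break
bot.pause(.4);print(*log,bot.read_state()['contact_force']);shot('side','s5')
bot.line_to([527.5,-172.7,z+14],12); bot.line_to([527.5,-172.7,200],60); bot.line_to([450,-172.7,240],150);bot.pause(.3)
s=bot.read_state();print(s['t'],s['width'],s['contact_force']);shot('wrist','w6');shot('side','s6');S=cam('side');C=cam('wrist',s)
for h in(90,98):print(h,proj(S,[525.5,-173,h]).round(1),proj(C,[525.5,-173,h]).round(1))
a=cv2.imread('pics/s3.png');d=cv2.imread('pics/s6.png');g=lambda i:cv2.resize(i[240:340,250:350],(400,400),interpolation=2)
cv2.imwrite('pics/c6.png',cv2.hconcat([g(a),g(d)]))
```

```text
(150.6, np.float64(4.2)) (150.2, np.float64(5.0)) (149.8, np.float64(5.2)) (149.4, np.float64(5.9)) (149.0, np.float64(7.1)) (148.6, np.float64(6.9)) (148.2, np.float64(7.1)) (147.8, np.float64(9.0)) (147.4, np.float64(8.3)) (147.0, np.float64(8.3)) (146.6, np.float64(8.7)) (146.2, np.float64(8.9)) (145.8, np.float64(10.5)) [-2.24458885  1.32745497  8.62282116]
33.2917 25.191953189706677 [-0.51830392  0.00782332 -2.00061778]
90 [297.5 284.8] [319.2 111.4]
98 [297.5 280.3] [319.3 111.2]
```

View pics/c6.png

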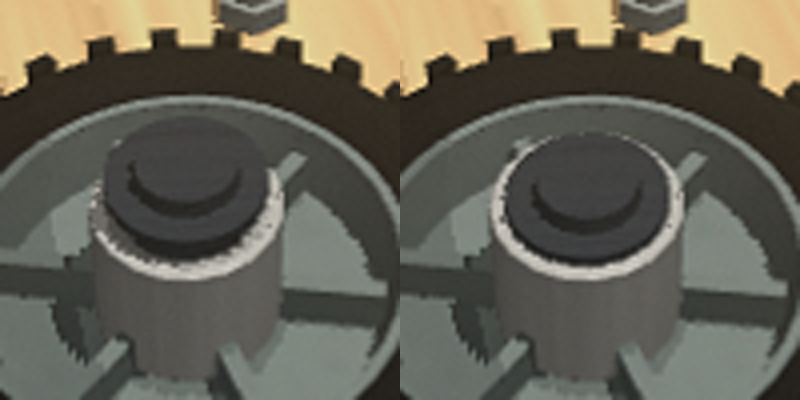

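The cap is now flush, level and centred, with an even bright ring around the flange (right half). Next I stand the drift back at its starting place.

Run:
```python
from h import *
x,y=591.8,155.9
bot.line_to([x,y,240],200); bot.line_to([x,y,72],100); bot.pause(.2)
b=np.mean([(bot.pause(.03),bot.read_state()['contact_force'][2])[1] for _ in range(6)]); z=72.
while z>60:
    z-=.4; bot.line_to([x,y,z],8); F=bot.read_state()['contact_force'][2]-b
    if F>4: break
print(b,z,F,bot.read_state()['t'])
bot.pause(.3); bot.move_gripper(85); bot.pause(.3); bot.line_to([x,y,160],80); bot.line_to([x,y,280],150); bot.pause(.4)
s=bot.read_state();print(s['t'],s['width'],s['tcp_pos'],s['contact_force'])
shot('side','s7');shot('top','t7');S=cam('side');C=cam('top')
for h in(0,120):print(proj(S,[x-2,y,h]),proj(C,[x-2,y,h]))
a=cv2.imread('pics/s7.png')
cv2.imwrite('pics/c7.png',cv2.resize(a[110:340,170:470],(780,598),interpolation=2))
```

```text
-1.6373328915351524 63.199999999999896 7.180013665679306 43.0667
47.475 85.16650724921443 [591.72830614 155.86964799 279.66083767] [-0.20158667 -0.14817677  0.286216  ]
[289.35805779 194.56073332] [263.56379845 215.23955184]
[287.93397398 142.49261026] [250.49530779 210.18505203]
```

View pics/c7.png

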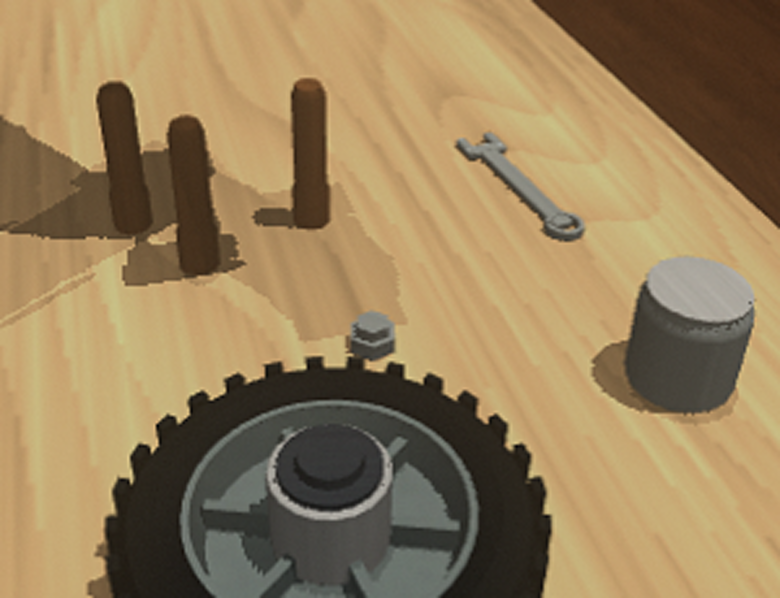

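The drift stands upright with its foot at about (290,196), released, and the gripper is clear above it. The cap is flush and nothing else has moved, so I'm handing the job in.

```bash
python3 -c "
from plant import bot
bot.close_job()"
```

```text
the job is handed in; nothing more can be done
```

The cap is fully home and the job is handed in, at about 47.5 s of robot time; the interface gives no verdict.

- **Picking the drift:** I took the drift farthest from the base (608 mm, against 509 and 487 mm for the other two). I gripped it at 60 N and centred it over the cap.
- **Pressing:** I pressed at about 6 mm/s. The cap snapped in at a peak reading of 10.7 N. I then pressed on to about 10 N to seat the flange, well under the 22 N dent limit.
- **Putting it back:** I stood the drift at its starting place, about 335 mm from the wheel's axis, and let go.

**Last checks:** in the side view the cap looks flush, level and centred, and the drift stands upright and free of the gripper. The tin, spanner and nut look unmoved by eye; I did not measure them again. Putting the drift down gave a brief 7 N on the bench, slightly more than the 4 N I had aimed for. No check failed or disagreed; views differed by 2 mm at most.

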